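Find the covered dog hole and seat the bench dog

TASK

Lift the aluminium bench dog out of its wooden stand and set it upright in the sharpening stock's blind hole, so that the whetstone cannot walk off the board. The hole lies somewhere in the floor of the square recess but cannot be seen, because a flush wooden dust plug fills it: sweep the shank over the floor under a light push until it drops in, then press it fully home and let go. Never push the dog on the stock with more than about 30 N, and leave the whetstone, tea glass, sanding block and offcut undisturbed.

Things in the scene. Friction and masses are not known exactly. Their poses are not given: they have to be found in the camera images.
- dog_head (a point): Centre of the square head of the loose aluminium bench dog (about 0.09 kg). From the bottom along its own z (up): round shank 14 mm thick, 25 mm long; round collar 30 mm across, 5 mm thick; square head 22 x 22 mm, 50 mm tall, sides along its x and y. This point is 30 mm above the collar's underside and 25 mm below the top; the head is the place to grip.
- dog_tip (a point): Centre of the lower end of the dog's shank, 55 mm below dog_head; the end has a 3 mm, 45 degree chamfer (8 mm flat). At the start the dog stands upright in the stand, collar on the stand's top; its yaw varies.
- stand_top (a point): Centre of the top of the fixed dark wooden stand, a block 80 x 80 x 32 mm with an upright 18 mm through hole here, in which the dog's shank stands loosely.
- stock: The fixed light wooden sharpening stock, a board 100 mm (its x) x 280 mm (its y) x 40 mm, origin at the centre of its underside. A 14 mm wide, 12 mm high batten crosses its top at the +y end; a square recess 56 x 56 mm, 4 mm deep, is cut in its top near the -y end.
- recess (a point): Centre of the smooth waxed recess floor (88 mm from the stock's origin along its -y, 36 mm up), axes as the stock's. The upright blind hole, 16 mm wide, lies 5 to 12 mm off this centre, to an unknown side. A flush wooden dust plug fills the hole; it slides down ahead of the shank against at most 2.5 N of friction and stays there. With the whole shank in, the collar rests on the recess floor.
- whetstone: Loose whetstone 50 x 150 x 22 mm lying on the stock along its y, next to the batten; its near end is about 60 mm from the recess centre. Origin at the centre of its underside. Bystander.
- tea_glass: Loose tea glass, 63 mm wide and 88 mm tall, upright on the table. Origin at the centre of its underside. Bystander.
- sanding_block: Loose dark sanding block 52 x 105 x 29 mm lying on the table. Origin at the centre of its underside. Bystander.
- offcut: Loose wooden offcut 45 x 50 x 22 mm lying on the table. Origin at the centre of its underside. Bystander.

How it is judged:
On the way, in this order (a step that is already met when the one before it is completed fails the run):
1. the dog is lifted clear of its stand (z of dog_head in the frame of stand_top above 0.058 m), for 0.1 s.
2. the shank has found the hole and entered it (horizontal distance between dog_head and recess below 0.016 m and z of dog_head in the frame of recess below 0.047 m and angle between dog_head's own z axis and vertical below 0.2 rad), for 0.1 s.
At the end, for the whole second after the job is handed in: The dog stands upright (within 5 degrees) in the hole in the recess floor, its head within 16 mm of the recess centre horizontally and its collar within 2.5 mm of the recess floor, at rest and released (horizontal distance between dog_head and recess below 0.016 m and z of dog_head in the frame of recess below 0.0325 m and angle between dog_head's own z axis and vertical below 0.09 rad and linear speed of dog below 0.01 m/s and contact force between the fingers and dog below 0.05 N); the robot touches nothing.
It fails at once if the dog is pushed on the stock with more than 40 N (contact force between dog and stock above 40 N).
It fails at once if the whetstone is shifted by more than 15 mm (distance of whetstone from where it was at the start of the episode above 0.015 m).
It fails at once if the tea glass is shifted by more than 20 mm or tipped (distance of tea_glass from where it was at the start of the episode above 0.02 m or angle between tea_glass's own z axis and vertical above 0.3 rad).
It fails at once if the sanding block is shifted by more than 20 mm (distance of sanding_block from where it was at the start of the episode above 0.02 m).
It fails at once if the offcut is shifted by more than 20 mm (distance of offcut from where it was at the start of the episode above 0.02 m).
It also fails if it takes over 64 s, if anything falls off the work surface, if the arm or the gripper's body presses on something with over 40 N, if the wrist force passes 120 N, or if a joint passes its speed limit or range.

ROBOT

A 6-joint arm with a two-finger parallel gripper is mounted at the origin on the work surface; the furniture and walls round the work are solid. World frame = base frame: x ahead of the robot, y to its left, z up, the work surface at z = 0. Lengths are in m, angles in rad, forces in N, time in s.
With the tool pointing down it reaches from about 0.375 to 0.825 m from the base axis. Payload 5.5 kg.
Tool frame: the origin (TCP) lies between the finger pads; the fingertips stand 17 mm ahead of it and the grasp point (between the pads) lies 2 mm behind it; z points along the fingers, y is the line along which they close (so a half turn about z gives the same grasp; the last joint's range is limited). The gripper opens to 85 mm and grips with 20 to 120 N. Pads are 22 mm wide; open, the fingers measure 114 mm over their backs; the gripper's body (76 mm by 85 mm) begins 54 mm behind the grasp point. The pads swing forward as they close: fully open they stand 13 mm farther back than shut.
Start: joints at [1.113, 0.314, -0.047, 1.21, 0, 1.571], TCP at [0.265, 0.538, 0.216] pointing down, gripper open.
Joint ranges: [-2.67, 2.67], [-0.69, 1.73], [-1.03, 1.25], [-2.08, 2.16], [-1.42, 1.45], [-3.14, 3.14]. Speed limits (rad/s): [2.39, 2.39, 3.01, 3.14, 3.14, 3.14].

INTERFACE

Orientations are given as [roll, pitch, yaw] about the fixed x, y, z axes, in that order (R = Rz(yaw) Ry(pitch) Rx(roll)).
In Python, from workcell import manip gives the robot as it stands. The module is installed in compiled form; this text tells all that it offers.
- The arm moves only by the tool move_arm, never from a script. Its argument "rows" is a list of rows, each a list of 2 entries, a list of its own where there are three numbers: the shift along the world's x, y, z in mm, then the turn, a rotation vector about the world's x, y, z in units of 5 degrees (1.0 is 5 degrees). A call has exactly 8 rows; each row shifts and turns the commanded pose from where the row before left it; what a row does not reach is not made up. A row lasts 1/10 s, in which the tool goes at most 50 mm and 8.59 degrees, less where a joint would pass 70% of its speed; a pose out of reach is approached as far as the arm can. A call is refused whole if a number of a shift passes 50 or a number of a turn 1, either way. A call with a gripper value outside its range is refused whole. "hand" is the gripper's target within -1 to 1 (fully open at 1, half-way at 0, shut at -1), set as the call begins (left out, the last holds). The fingers move at their own pace and stop on an object; "force" is the grip in N (left out, the last holds). Time passes only in rows, so rows that do not move let the fingers close, or fill a call up. It gives the time, the measured TCP pose, the force, the opening and the grip force at its end, in the units of the state.
- manip.observe(): the state, without advancing time (a new reading comes with each control period).
- manip.camera(name): name is "side" or "top"; returns the picture (480x640x3 uint8, red, green, blue); there is no depth.
- manip.camera_model(name): a dict with "fx", "fy", "cx", "cy" (pixels), "T" (4x4, takes a point from camera to world coordinates). Camera axes: x right, y down, z forward; pixel columns grow to the right and rows downward; lengths in m; the calibration is good to about 2 mm. A picture is of the moment at which its call begins. camera_model takes no time and is no camera call.
- manip.finish_job(): hands the job in; it is judged then, once.
The state is a dict: "time_s": time; "qpos": joint angles; "qd": joint speeds; "joint_efforts": joint torques, N m; "tcp_pos": TCP position; "orientation": TCP orientation; "wrist_force": force on the tool from outside, world axes, zero at the start; "ft_torque": the same for the moment, N m; "opening": finger opening in m; "finger_force": force on a finger pad.
Only numpy, scipy, OpenCV 4.12 (cv2) and the standard library are available. Lean on these libraries where they do the work, as an engineer would, in place of code of your own. Each camera call takes 0.05 s, during which the arm holds its last target. There are 200 camera calls.

## Working session

There is one attempt and no reset: what is moved stays moved. The work goes in short steps, Python scripts to look and compute and a tool call to move; the robot and the scene stay as the last step left them, time stands still between calls to the robot, and variables do not carry over. Pictures are saved under pics/ and viewed, at most 10 in all, crops included, and the job is handed in when it is done.

Besides the shell and the picture viewer there is one more tool, called as a command line: name --argument value ..., lists and objects as JSON in quotes. move_arm: Moves the arm, as the interface text tells. Its arguments: {"type":"object","properties":{"rows":{"type":"array"},"hand":{"type":"number"},"force":{"type":"number"}},"required":["rows"]}

```bash
mkdir -p pics; python3 - <<'E'
from workcell import manip
import cv2
for n in ("top","side"):
    cv2.imwrite(f"pics/{n}0.png",manip.camera(n)[:,:,::-1]); m=manip.camera_model(n); print(n,m["fx"],m["fy"],m["cx"],m["cy"]);print(m["T"].round(4) if hasattr(m["T"],"round") else m["T"])
o=manip.observe();print(o)
E
```

```text
top 494.5093064674674 494.5093064674674 320.35767135475174 237.5057969506404
[[-0.0298 -0.9861  0.1634  0.4106]
 [-0.9996  0.0297 -0.003   0.0472]
 [-0.0019 -0.1635 -0.9865  1.05  ]
 [ 0.      0.      0.      1.    ]]
side 618.3267505335691 618.3267505335691 325.7097758550771 236.43733406270076
[[ 0.8634 -0.2912  0.412  -0.0114]
 [-0.5041 -0.4656  0.7273 -0.9939]
 [-0.02   -0.8357 -0.5488  0.8698]
 [ 0.      0.      0.      1.    ]]
{'time_s': 0.1, 'qpos': array([ 1.11300401e+00,  3.14134497e-01, -4.79328112e-02,  1.21020095e+00,
        4.81738898e-06,  1.57074715e+00]), 'qd': array([ 0.00020942, -0.00126659,  0.00279703, -0.00032678, -0.00052043,
       -0.0009388 ]), 'joint_efforts': array([-5.07267869e-04, -5.40767276e+01,  3.40541339e+01,  1.12028388e-02,
       -4.61619095e-05, -4.52931388e-06]), 'tcp_pos': array([0.26495132, 0.53775526, 0.21555356]), 'orientation': array([-3.14012072e+00, -4.88977165e-06,  2.68384951e+00]), 'wrist_force': array([0.44599035, 0.08317867, 0.22620239]), 'ft_torque': array([-0.01456327, -0.01559425, -0.03237798]), 'finger_force': 0.0, 'opening': 0.08536110519441562}
```

View pics/top0.png

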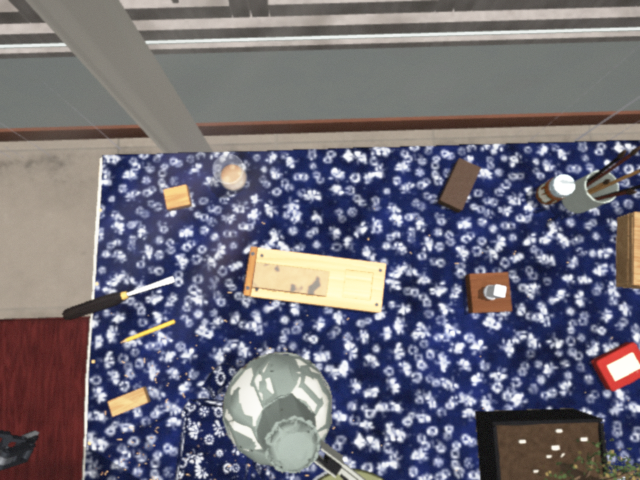

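View pics/side0.png

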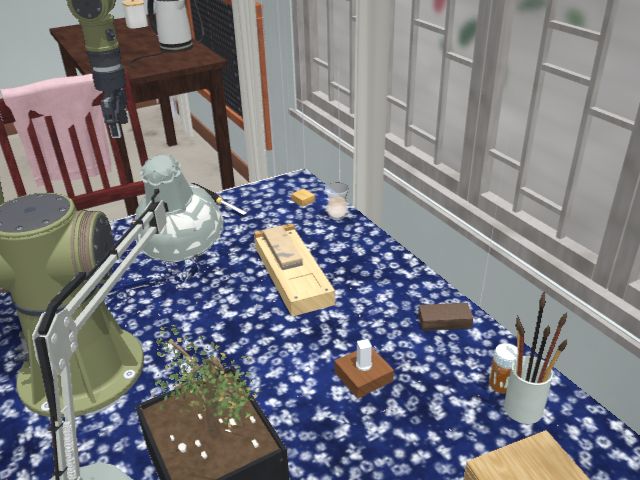

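The top view shows the stock at about (315,280), with the recess near (358,285). The dog is in its stand at (490,292), the tea glass at (232,176), the sanding block at (460,185) and the offcut at (177,197). A desk lamp head at (280,410) is an obstacle. The side view shows the dog at (364,355) and the recess at (308,285).

```bash
cat > h.py <<'E'
import numpy as np, cv2
from workcell import manip
def ray(n,u,v):
    m=manip.camera_model(n);T=np.array(m["T"]);d=T[:3,:3]@[(u-m["cx"])/m["fx"],(v-m["cy"])/m["fy"],1];return T[:3,3],d
def atz(n,u,v,z):
    c,d=ray(n,u,v);return c+d*(z-c[2])/d[2]
def tri(a,b):
    c1,d1=ray("top",*a);c2,d2=ray("side",*b)
    s=np.linalg.lstsq(np.c_[d1,-d2],c2-c1,rcond=None)[0];p,q=c1+s[0]*d1,c2+s[1]*d2
    return (p+q)/2,np.linalg.norm(p-q)
def proj(n,p):
    m=manip.camera_model(n);T=np.array(m["T"]);q=T[:3,:3].T@(np.array(p)-T[:3,3]);return q[0]/q[2]*m["fx"]+m["cx"],q[1]/q[2]*m["fy"]+m["cy"]
def crop(img,x,y,w,h,k): return cv2.resize(img[y:y+h,x:x+w],None,fx=k,fy=k,interpolation=cv2.INTER_CUBIC)
E
python3 - <<'E'
from h import *
t=cv2.imread("pics/top0.png");s=cv2.imread("pics/side0.png")
a=crop(t,240,240,160,80,5);b=crop(t,460,262,60,60,5);b=np.hstack([b,crop(s,330,335,70,60,5)])
b=np.pad(b,((0,0),(0,800-b.shape[1]),(0,0)))
cv2.imwrite("pics/c1.png",np.vstack([a[:300+0],b]) if 0 else np.vstack([cv2.resize(a,(600,300)).copy() if 0 else a[:300],b]))
cv2.imwrite("pics/c2.png",np.vstack([crop(s,245,215,100,100,6)]))
print("lamp head centre",tri((280,410),(185,215)),"lamp cap",tri((293,445),(162,170)))
for n,p in dict(glass=(232,180),sand=(460,185),off=(177,198)).items(): print(n,atz("top",*p,.02).round(3))
E
```

```text
lamp head centre (array([0.27333664, 0.11653132, 0.20586469]), np.float64(0.014261090936813688)) lamp cap (array([0.24261156, 0.09082013, 0.33008974]), np.float64(0.0033839491240890457))
glass [0.712 0.231 0.02 ]
sand [ 0.686 -0.259  0.02 ]
off [0.676 0.348 0.02 ]
```

View pics/c1.png

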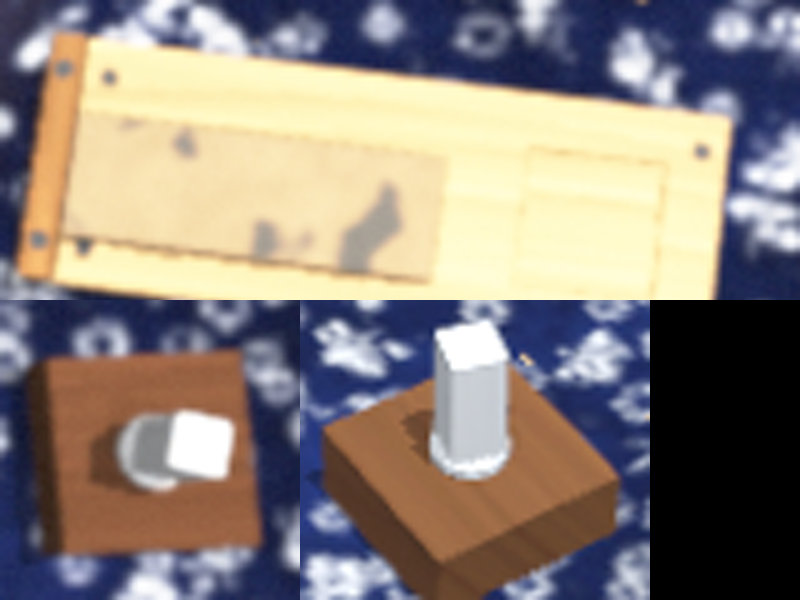

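View pics/c2.png

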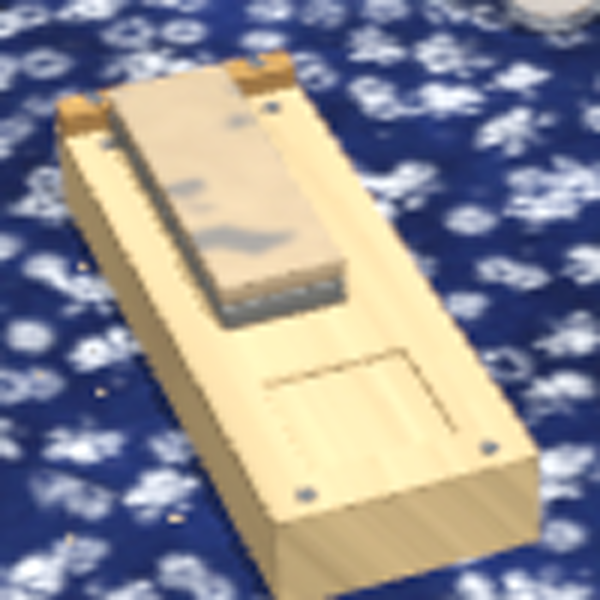

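```bash
python3 - <<'E'
from h import *
T=lambda x,y:(240+x/5,240+y/5); S=lambda x,y:(245+x/6,215+y/6)
D=lambda x,y:(460+x/5,262+(y-300)/5); E=lambda x,y:(330+(x-300)/5,335+(y-300)/5)
P=lambda n,p,z:atz(n,*p,z)
print("UL",P("top",T(527,147),.04),P("side",S(405,348),.04),tri(T(527,147),S(405,348)))
print("UR",P("top",T(665,165),.04)); print("LL",P("side",S(265,385),.04))
print("stock corner +x-y",P("top",T(732,120),.04),P("side",S(538,460),.04),"-x-y",P("side",S(278,522),.04))
print("batten +x+y",P("top",T(57,35),.052),"-x+y",P("top",T(20,275),.052), P("side",S(58,100),.052))
print("headtop",P("top",D(202,445),.087),P("side",E(470,345),.087),tri(D(202,445),E(470,345)))
for a,b,n,f in (((175,412),(235,415),"top",D),((168,472),(230,480),"top",D),((175,412),(168,472),"top",D),((235,415),(230,480),"top",D),((435,340),(490,322),"side",E),((448,370),(507,350),"side",E),((435,340),(448,370),"side",E),((490,322),(507,350),"side",E)):
    d=P(n,f(*b),.087)-P(n,f(*a),.087); print(n,np.hypot(*d[:2]).round(4),np.degrees(np.arctan2(d[1],d[0])).round(1))
st=[P("top",D(*p),.032) for p in((45,362),(240,350),(262,545),(62,552))];print("stand",np.mean(st,0),st)
E
```

```text
UL [ 0.51023495 -0.00516152  0.04      ] [ 0.51096585 -0.00758912  0.04      ] (array([ 0.51113334, -0.00556167,  0.03847105]), np.float64(0.0016171699403023034))
UR [ 0.50116063 -0.06130363  0.04      ]
LL [ 4.55788792e-01 -2.30374593e-04  4.00000000e-02]
stock corner +x-y [ 0.51881296 -0.08964855  0.04      ] [ 0.51871937 -0.09135114  0.04      ] -x-y [ 0.42300409 -0.07325195  0.04      ]
batten +x+y [0.56059526 0.18533646 0.052     ] -x+y [0.46365514 0.20087457 0.052     ] [0.46563993 0.20056747 0.052     ]
headtop [ 0.45463694 -0.30131504  0.087     ] [ 0.45551247 -0.30149749  0.087     ] (array([ 0.45502257, -0.30148039,  0.08709422]), np.float64(0.000859499165976533))
top 0.0232 -94.6
top 0.024 -99.1
top 0.0235 168.4
top 0.0253 170.4
side 0.0225 -6.4
side 0.024 -5.9
side 0.0162 -105.9
side 0.0158 -100.6
stand [ 0.45505814 -0.30061426  0.032     ] [array([ 0.49305955, -0.2596531 ,  0.032     ]), array([ 0.4955932 , -0.34035234,  0.032     ]), array([ 0.41598134, -0.34199673,  0.032     ]), array([ 0.41559849, -0.26045488,  0.032     ])]
```

```bash
python3 - <<'E'
from h import *
print("lamp base z0",atz("side",95,475,0).round(3))
for z in(.2,.3,.4,.5,.6):print(z,"elbow",atz("side",50,345,z).round(3),"midarm(160,215)",atz("side",160,215,z).round(3),"basetop",atz("side",40,210,z).round(3),"top(350,472)",atz("top",350,472,z).round(3))
print(proj("side",(.265,.538,.216)),proj("side",(.265,.538,.4)),"lamp top tri",tri((290,435),(160,158)))
E
```

```text
lamp base z0 [-0.034 -0.253 -0.   ]
0.2 elbow [-0.035 -0.145  0.2  ] midarm(160,215) [0.237 0.15  0.2  ] basetop [0.023 0.309 0.2  ] top(350,472) [0.166 0.008 0.2  ]
0.3 elbow [-0.031 -0.272  0.3  ] midarm(160,215) [ 0.2   -0.021  0.3  ] basetop [0.017 0.115 0.3  ] top(350,472) [0.195 0.013 0.3  ]
0.4 elbow [-0.028 -0.398  0.4  ] midarm(160,215) [ 0.163 -0.192  0.4  ] basetop [ 0.012 -0.08   0.4  ] top(350,472) [0.224 0.017 0.4  ]
0.5 elbow [-0.024 -0.525  0.5  ] midarm(160,215) [ 0.126 -0.362  0.5  ] basetop [ 0.007 -0.275  0.5  ] top(350,472) [0.253 0.022 0.5  ]
0.6 elbow [-0.021 -0.652  0.6  ] midarm(160,215) [ 0.089 -0.533  0.6  ] basetop [ 0.002 -0.469  0.6  ] top(350,472) [0.281 0.027 0.6  ]
(np.float64(122.8638265782491), np.float64(140.02556679471627)) (np.float64(107.54928145735079), np.float64(69.48496987903806)) lamp top tri (array([0.2523221 , 0.09611999, 0.34991849]), np.float64(0.01279833161111089))
```

move_arm --rows '[[[29,-42,13],[0,0,-0.9]],[[29,-42,13],[0,0,-0.9]],[[29,-42,13],[0,0,-0.9]],[[29,-42,13],[0,0,-0.9]],[[29,-42,13],[0,0,-0.9]],[[29,-42,13],[0,0,-0.9]],[[29,-42,13],[0,0,-0.9]],[[29,-42,13],[0,0,-0.9]]]'

```text
time_s: 0.9
tcp_pos: [0.486, 0.2174, 0.3153]
orientation: [-3.141, -0.0, 2.052]
wrist_force: [0.4, 0.7, -0.5]
opening: 0.0855
finger_force: 0.0
```

move_arm --rows '[[[0,-45,0],[0,0,-0.9]],[[0,-45,0],[0,0,-0.9]],[[0,-45,0],[0,0,-0.9]],[[0,-45,0],[0,0,-0.9]],[[0,-45,0],[0,0,-0.9]],[[0,-45,0],[0,0,-0.9]],[[0,-45,0],[0,0,-0.9]],[[0,-45,0],[0,0,-0.9]]]'

```text
time_s: 1.7
tcp_pos: [0.4849, -0.1425, 0.3148]
orientation: [-3.141, -0.0, 1.424]
wrist_force: [1.0, -0.1, -0.2]
opening: 0.085
finger_force: 0.0
```

move_arm --rows '[[[-7,-24,-20],[0,0,0]],[[-7,-24,-20],[0,0,0]],[[-7,-24,-20],[0,0,0]],[[-7,-24,-20],[0,0,0]],[[-7,-24,-20],[0,0,0]],[[-7,-24,-20],[0,0,0]],[[0,0,0],[0,0,0]],[[0,0,0],[0,0,0]]]'

```text
time_s: 2.5
tcp_pos: [0.4428, -0.2846, 0.1945]
orientation: [-3.14, -0.001, 1.426]
wrist_force: [0.5, 0.3, 0.6]
opening: 0.0854
finger_force: 0.0
```

move_arm --rows '[[[6,-8.5,0],[0,0,0]],[[6,-8.5,0],[0,0,0]],[[0,0,-20],[0,0,0]],[[0,0,-20],[0,0,0]],[[0,0,-20],[0,0,0]],[[0,0,-10],[0,0,0]],[[0,0,0],[0,0,0]],[[0,0,0],[0,0,0]]]'

```text
time_s: 3.3
tcp_pos: [0.4562, -0.302, 0.1258]
orientation: [3.141, 0.0, 1.428]
wrist_force: [-0.7, 0.5, 1.0]
opening: 0.0858
finger_force: 0.0
```

```bash
python3 - <<'E'
from h import *
t=manip.camera("top")[:,:,::-1];s=manip.camera("side")[:,:,::-1]
cv2.imwrite("pics/c3.png",np.hstack([crop(t,440,230,100,120,4),crop(s,315,270,100,120,4)]))
print(manip.observe()["tcp_pos"])
E
```

```text
[ 0.45638791 -0.30225223  0.12625526]
```

View pics/c3.png

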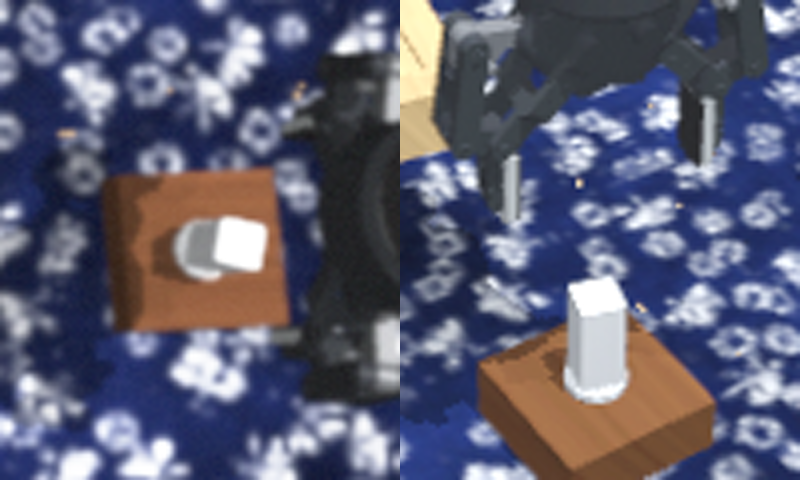

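The side view shows the pads at crop (510,190) and (710,130), one on each side of the head at (597,290). They line up, so I'll descend and grip.

move_arm --rows '[[[0,0,-15],[0,0,0]],[[0,0,-15],[0,0,0]],[[0,0,-15],[0,0,0]],[[0,0,-14],[0,0,0]],[[0,0,0],[0,0,0]],[[0,0,0],[0,0,0]],[[0,0,0],[0,0,0]],[[0,0,0],[0,0,0]]]'

```text
time_s: 4.2
tcp_pos: [0.4562, -0.3023, 0.0671]
orientation: [3.14, 0.001, 1.427]
wrist_force: [0.4, 0.7, 0.1]
opening: 0.0851
finger_force: 0.0
```

move_arm --rows '[[[0,0,0],[0,0,0]],[[0,0,0],[0,0,0]],[[0,0,0],[0,0,0]],[[0,0,0],[0,0,0]],[[0,0,0],[0,0,0]],[[0,0,0],[0,0,0]],[[0,0,0],[0,0,0]],[[0,0,0],[0,0,0]]]' --hand -1 --force 60

```text
time_s: 5.0
tcp_pos: [0.4556, -0.3018, 0.0663]
orientation: [3.141, 0.0, 1.427]
wrist_force: [-1.1, 0.8, 6.3]
opening: 0.0199
finger_force: 57.9
```

move_arm --rows '[[[0,0,5],[0,0,0]],[[0,0,10],[0,0,0]],[[0,0,15],[0,0,0]],[[0,0,15],[0,0,0]],[[0,0,15],[0,0,0]],[[0,0,0],[0,0,0]],[[0,0,0],[0,0,0]],[[0,0,0],[0,0,0]]]'

```text
time_s: 5.8
tcp_pos: [0.4549, -0.3014, 0.1253]
orientation: [-3.141, -0.001, 1.427]
wrist_force: [0.3, 0.7, -1.8]
opening: 0.0195
finger_force: 58.0
```

```bash
python3 - <<'E'
from h import *
t=manip.camera("top")[:,:,::-1];s=manip.camera("side")[:,:,::-1]
cv2.imwrite("pics/c4.png",np.hstack([crop(t,440,230,100,120,4),crop(s,315,270,100,120,4)]))
o=manip.observe();print(o["tcp_pos"],o["wrist_force"],o["ft_torque"],o["opening"])
E
```

```text
[ 0.45481863 -0.30138038  0.1251345 ] [-0.03240778 -0.2205561  -1.03749768] [-0.02862899 -0.03278322  0.00189509] 0.019779939611838465
```

View pics/c4.png

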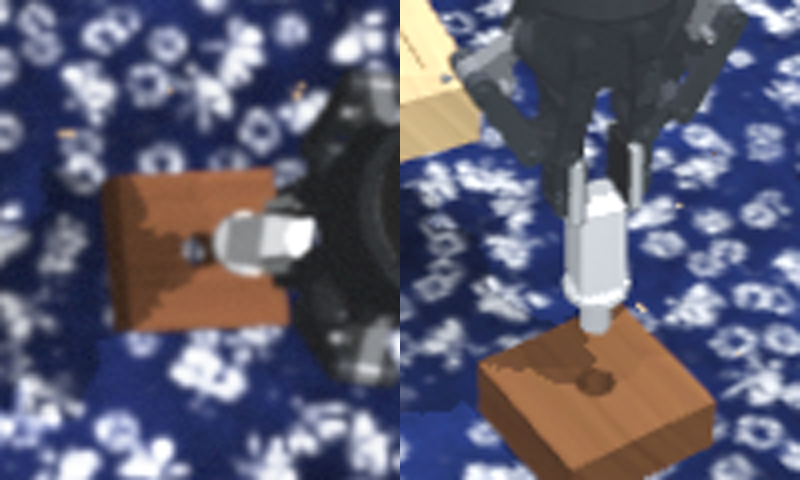

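The dog is held upright and clear of its stand. The shank tip is at crop (595,330) in the side view. Next I'll carry it over the recess.

move_arm --rows '[[[2,20,0],[0,0,0]],[[3,35,0],[0,0,0]],[[3,35,0],[0,0,0]],[[3,35,0],[0,0,0]],[[3,35,0],[0,0,0]],[[3,35,0],[0,0,0]],[[3,35,0],[0,0,0]],[[3,30,0],[0,0,0]]]'

```text
time_s: 6.7
tcp_pos: [0.4779, -0.0401, 0.1255]
orientation: [-3.141, -0.0, 1.428]
wrist_force: [-0.3, 0.4, -0.9]
opening: 0.0196
finger_force: 57.9
```

move_arm --rows '[[[1,11,-5],[0,0,0]],[[0,0,-5],[0,0,0]],[[0,0,-5],[0,0,0]],[[0,0,-5],[0,0,0]],[[0,0,0],[0,0,0]],[[0,0,0],[0,0,0]],[[0,0,0],[0,0,0]],[[0,0,0],[0,0,0]]]'

```text
time_s: 7.5
tcp_pos: [0.4796, -0.0311, 0.1063]
orientation: [3.141, -0.0, 1.427]
wrist_force: [0.7, -0.0, -1.3]
opening: 0.0196
finger_force: 58.0
```

```bash
python3 - <<'E'
from h import *
t=manip.camera("top")[:,:,::-1];s=manip.camera("side")[:,:,::-1]
cv2.imwrite("pics/c5.png",np.hstack([crop(t,320,240,100,120,4),crop(s,250,210,100,120,4)]))
o=manip.observe();p=o["tcp_pos"];print(p,o["wrist_force"],o["ft_torque"],proj("side",p-[0,0,.0593]),proj("side",[.4787,-.0303,.036]))
E
```

```text
[ 0.47963799 -0.03088382  0.10626561] [-0.3430765  -0.19237278 -1.4567064 ] [-0.00297377 -0.01982699 -0.01674435] (np.float64(305.120420306724), np.float64(280.3688958756617)) (np.float64(304.80969111544397), np.float64(284.3392053213342))
```

View pics/c5.png

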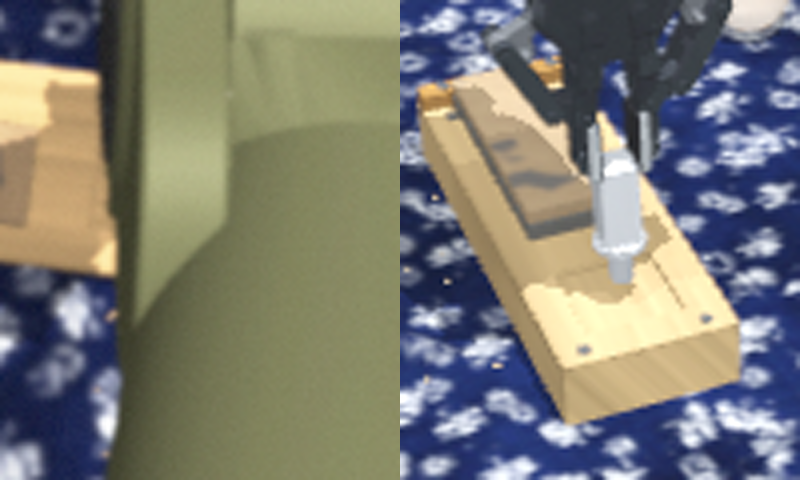

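The tip is at crop (620,280), which is (305,280) in the side picture, as predicted. Next is a shift to the sweep radius and a gentle descent.

move_arm --rows '[[[4,0,-3],[0,0,0]],[[4,0,-3],[0,0,0]],[[0,0,-2],[0,0,0]],[[0,0,-1],[0,0,0]],[[0,0,0],[0,0,0]],[[0,0,-0.5],[0,0,0]],[[0,0,-0.5],[0,0,0]],[[0,0,0],[0,0,0]]]'

```text
time_s: 8.4
tcp_pos: [0.4874, -0.0308, 0.096]
orientation: [3.142, 0.0, 1.427]
wrist_force: [0.2, -0.4, -0.9]
opening: 0.0199
finger_force: 57.9
```

move_arm --rows '[[[0,0,-0.5],[0,0,0]],[[0,0,0],[0,0,0]],[[0,0,0],[0,0,0]],[[0,0,0],[0,0,0]],[[0,0,0],[0,0,0]],[[0,0,0],[0,0,0]],[[0,0,0],[0,0,0]],[[0,0,0],[0,0,0]]]'

```text
time_s: 9.2
tcp_pos: [0.4874, -0.0307, 0.0955]
orientation: [-3.142, -0.0, 1.427]
wrist_force: [0.3, -0.4, -1.4]
opening: 0.0197
finger_force: 57.9
```

move_arm --rows '[[[0,0,-0.5],[0,0,0]],[[0,0,0],[0,0,0]],[[0,0,-0.5],[0,0,0]],[[0,0,0],[0,0,0]],[[0,0,0],[0,0,0]],[[0,0,0],[0,0,0]],[[0,0,0],[0,0,0]],[[0,0,0],[0,0,0]]]'

```text
time_s: 10.0
tcp_pos: [0.4875, -0.0308, 0.0946]
orientation: [3.141, -0.0, 1.427]
wrist_force: [-0.7, -0.1, 1.4]
opening: 0.0199
finger_force: 58.2
```

move_arm --rows '[[[0,0,-0.5],[0,0,0]],[[0,0,0],[0,0,0]],[[0,0,0],[0,0,0]],[[0,0,0],[0,0,0]],[[0,0,0],[0,0,0]],[[0,0,0],[0,0,0]],[[0,0,0],[0,0,0]],[[0,0,0],[0,0,0]]]'

```text
time_s: 10.8
tcp_pos: [0.4874, -0.0308, 0.094]
orientation: [3.142, -0.0, 1.427]
wrist_force: [-0.5, 0.8, 1.2]
opening: 0.0196
finger_force: 58.1
```

move_arm --rows '[[[0,0,-0.5],[0,0,0]],[[0,0,0],[0,0,0]],[[0,0,-0.5],[0,0,0]],[[0,0,0],[0,0,0]],[[0,0,0],[0,0,0]],[[0,0,0],[0,0,0]],[[0,0,0],[0,0,0]],[[0,0,0],[0,0,0]]]'

```text
time_s: 11.6
tcp_pos: [0.4874, -0.0307, 0.093]
orientation: [-3.142, -0.0, 1.427]
wrist_force: [0.6, 0.0, 0.9]
opening: 0.0195
finger_force: 58.2
```

The force stays near 2.4 N while the shank sinks, so it is pushing the plug and is already over the hole. I'll keep going down.

move_arm --rows '[[[0,0,-0.5],[0,0,0]],[[0,0,0],[0,0,0]],[[0,0,-0.5],[0,0,0]],[[0,0,0],[0,0,0]],[[0,0,-0.5],[0,0,0]],[[0,0,0],[0,0,0]],[[0,0,0],[0,0,0]],[[0,0,0],[0,0,0]]]'

```text
time_s: 12.4
tcp_pos: [0.4874, -0.0308, 0.0915]
orientation: [-3.142, 0.0, 1.427]
wrist_force: [-0.0, -0.2, 1.7]
opening: 0.0198
finger_force: 58.2
```

move_arm --rows '[[[0,0,-0.5],[0,0,0]],[[0,0,0],[0,0,0]],[[0,0,-0.5],[0,0,0]],[[0,0,0],[0,0,0]],[[0,0,-0.5],[0,0,0]],[[0,0,0],[0,0,0]],[[0,0,0],[0,0,0]],[[0,0,0],[0,0,0]]]'

```text
time_s: 13.2
tcp_pos: [0.4874, -0.0308, 0.09]
orientation: [-3.142, 0.0, 1.427]
wrist_force: [-0.3, 0.3, 0.9]
opening: 0.0199
finger_force: 58.2
```

move_arm --rows '[[[0,0,-1],[0,0,0]],[[0,0,-1],[0,0,0]],[[0,0,-1],[0,0,0]],[[0,0,-1],[0,0,0]],[[0,0,-1],[0,0,0]],[[0,0,-1],[0,0,0]],[[0,0,-1],[0,0,0]],[[0,0,0],[0,0,0]]]'

```text
time_s: 14.0
tcp_pos: [0.4874, -0.0307, 0.0829]
orientation: [-3.141, -0.0, 1.427]
wrist_force: [-0.3, 0.3, -0.1]
opening: 0.0197
finger_force: 58.1
```

```bash
python3 -c "
from workcell import manip
o=manip.observe();print(o['tcp_pos'],o['wrist_force'],o['ft_torque'])"
```

```text
[ 0.48736239 -0.03074106  0.08285174] [-0.29873469  0.28010742 -0.05159255] [ 0.04066548 -0.13087401  0.03060559]
```

move_arm --rows '[[[0,0,-1],[0,0,0]],[[0,0,-1],[0,0,0]],[[0,0,-1],[0,0,0]],[[0,0,-1],[0,0,0]],[[0,0,-1],[0,0,0]],[[0,0,-1],[0,0,0]],[[0,0,-1],[0,0,0]],[[0,0,0],[0,0,0]]]'

```text
time_s: 14.8
tcp_pos: [0.4874, -0.0308, 0.0758]
orientation: [-3.141, 0.0, 1.427]
wrist_force: [0.4, 0.4, -1.0]
opening: 0.0202
finger_force: 58.1
```

move_arm --rows '[[[0,0,-1],[0,0,0]],[[0,0,0],[0,0,0]],[[0,0,-1],[0,0,0]],[[0,0,0],[0,0,0]],[[0,0,-1],[0,0,0]],[[0,0,0],[0,0,0]],[[0,0,-1],[0,0,0]],[[0,0,0],[0,0,0]]]'

```text
time_s: 15.6
tcp_pos: [0.4874, -0.0307, 0.0719]
orientation: [-3.142, -0.0, 1.427]
wrist_force: [0.9, 0.2, 0.3]
opening: 0.0199
finger_force: 58.1
```

move_arm --rows '[[[0,0,-0.5],[0,0,0]],[[0,0,0],[0,0,0]],[[0,0,-0.5],[0,0,0]],[[0,0,0],[0,0,0]],[[0,0,0],[0,0,0]],[[0,0,0],[0,0,0]],[[0,0,0],[0,0,0]],[[0,0,0],[0,0,0]]]'

```text
time_s: 16.4
tcp_pos: [0.4874, -0.0308, 0.071]
orientation: [3.142, 0.0, 1.427]
wrist_force: [0.3, -0.7, 0.8]
opening: 0.0197
finger_force: 58.1
```

move_arm --rows '[[[0,0,-0.5],[0,0,0]],[[0,0,0],[0,0,0]],[[0,0,0],[0,0,0]],[[0,0,-0.5],[0,0,0]],[[0,0,0],[0,0,0]],[[0,0,0],[0,0,0]],[[0,0,0],[0,0,0]],[[0,0,0],[0,0,0]]]'

```text
time_s: 17.2
tcp_pos: [0.4876, -0.0308, 0.0703]
orientation: [3.141, 0.0, 1.427]
wrist_force: [0.5, -0.3, 5.3]
opening: 0.0198
finger_force: 58.7
```

move_arm --rows '[[[0,0,-0.3],[0,0,0]],[[0,0,0],[0,0,0]],[[0,0,0],[0,0,0]],[[0,0,0],[0,0,0]],[[0,0,0],[0,0,0]],[[0,0,0],[0,0,0]],[[0,0,0],[0,0,0]],[[0,0,0],[0,0,0]]]'

```text
time_s: 18.0
tcp_pos: [0.4878, -0.0308, 0.0703]
orientation: [3.141, 0.0, 1.427]
wrist_force: [-1.6, -0.6, 6.4]
opening: 0.0195
finger_force: 58.9
```

The dog is seated: it sank about 24.6 mm and then stopped firmly. I'll release it and retreat upwards.

move_arm --rows '[[[0,0,0],[0,0,0]],[[0,0,0],[0,0,0]],[[0,0,0],[0,0,0]],[[0,0,0],[0,0,0]],[[0,0,0],[0,0,0]],[[0,0,0],[0,0,0]],[[0,0,0],[0,0,0]],[[0,0,0],[0,0,0]]]' --hand 0.2

```text
time_s: 18.8
tcp_pos: [0.4875, -0.0308, 0.0697]
orientation: [3.142, -0.0, 1.427]
wrist_force: [-0.4, -0.1, -0.2]
opening: 0.0511
finger_force: 0.0
```

move_arm --rows '[[[0,0,5],[0,0,0]],[[0,0,10],[0,0,0]],[[0,0,15],[0,0,0]],[[0,0,20],[0,0,0]],[[0,0,20],[0,0,0]],[[0,0,20],[0,0,0]],[[0,0,0],[0,0,0]],[[0,0,0],[0,0,0]]]'

```text
time_s: 19.6
tcp_pos: [0.4879, -0.0308, 0.1604]
orientation: [3.14, -0.0, 1.427]
wrist_force: [-0.2, 0.3, 0.4]
opening: 0.0515
finger_force: 0.0
```

```bash
python3 - <<'E'
from h import *
s=manip.camera("side")[:,:,::-1]
cv2.imwrite("pics/c6.png",crop(s,240,180,130,130,4))
o=manip.observe();print(o["tcp_pos"],o["wrist_force"],o["qd"].round(3))
print([((np.array(proj("side",[.487,-.0307,z]))-[240,180])*4).round() for z in (.091,.041)])
E
```

```text
[ 0.48723668 -0.03075123  0.15956311] [-0.21135681  0.49707475 -0.36849053] [ 0.     0.011 -0.016 -0.002 -0.    -0.   ]
[array([269., 332.]), array([272., 406.])]
```

View pics/c6.png

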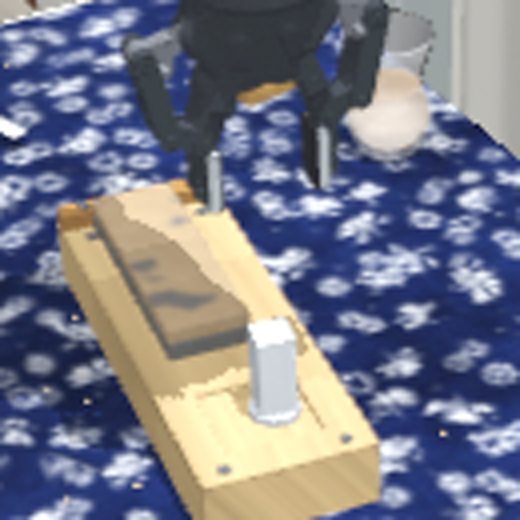

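The dog stands upright with its collar on the recess floor. Its head top is at crop (270,331), against a predicted (269,332). The gripper is clear, so I'll hand the job in.

```bash
python3 -c "
from workcell import manip
print(manip.finish_job())"
```

```text
the job is handed in; nothing more can be done
None
```

I set the bench dog upright and fully home in the blind hole, released it, backed the gripper clear and handed the job in; the hand-in returned no verdict.

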